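Fit a label holder behind the rack's lip and hold it home

ROBOT

A 6-joint arm with a two-finger parallel gripper is mounted at the origin on the work surface. World frame = base frame: x ahead of the robot, y to its left, z up, the work surface at z = 0. Lengths are in m, angles in degrees, forces in N, time in s.
With the tool pointing down it reaches from about 0.35 to 0.875 m from the base axis. Payload 4.2 kg.
Tool frame: the origin (TCP) lies between the finger pads; the fingertips stand 19 mm ahead of it and the grasp point (between the pads) is the TCP; z points along the fingers, y is the line along which they close (so a half turn about z gives the same grasp; the last joint's range is limited). The gripper opens to 87 mm and grips with 3 to 60 N. Pads are 19 mm wide; open, the fingers measure 117 mm over their backs; the gripper's body (75 mm by 190 mm) begins 51 mm behind the grasp point.
Start: joints at [-60.756, 22.042, 0.453, 0, -68.411, -14.817], TCP at [0.156, -0.605, 0.242] pointing down, gripper open.
Joint ranges: [-179.83, 179.83], [-69.29, 118.12], [-61.27, 80.66], [-181.25, 117.63], [-171.15, -9.14], [-177.46, 177.46]. Speed limits (degrees/s): [159.86, 159.86, 180, 180, 180, 180].

INTERFACE

Orientations are given as a 3x3 rotation matrix whose columns are the frame's x, y, z axes.
In Python, from station import r gives the robot as it stands.
- The arm moves only by the tool drive_tool, never from a script. Its argument "steps" is one flat list of numbers, 7 for each row, row after row: the turn, a rotation vector about the tool's x, y, z in rad, then the shift along the tool's x, y, z in m, then the opening, from 0 (shut) to 1 (fully open). A call has 1 to 10 rows; each row shifts and turns the commanded pose from where the row before left it, along the tool's axes as they then stand; what a row does not reach is not made up. A row lasts 1/12 s, in which the tool goes at most 41.7 mm and 7.16 degrees, less where a joint would pass 70% of its speed; a pose out of reach is approached as far as the arm can. A call is refused whole if a number of a shift passes 0.0417 or a number of a turn 0.125, either way. A call with a gripper value outside its range is refused whole. The fingers move at their own pace and stop on an object; the grip force is fixed at half the most. Time passes only in rows, so rows that do not move let the fingers close. It gives the time, the measured TCP pose, the force, the opening and the grip force at its end, in the units of the state.
- r.sense(): the state, without advancing time (a new reading comes with each control period).
- r.capture(name): name is "side" or "top"; returns the picture (400x640x3 uint8, blue, green, red); there is no depth.
- r.camera_params(name): a dict with "camera_matrix" (3x3 intrinsics, pixels), "k1" (the pictures are not rectified: a ray, as slopes to the right and down, at radius r is drawn at 1 + k1 r^2 times it, then the intrinsics apply), "extrinsics" (4x4, takes a point from world to camera coordinates). Camera axes: x right, y down, z forward; pixel columns grow to the right and rows downward; lengths in m; the calibration is good to about 2 mm. A picture is of the moment at which its call begins. camera_params takes no time and is no camera call.
- r.finish_job(): hands the job in; it is judged then, once.
The state is a dict: "time_s": time; "joints": joint angles; "joint_velocities": joint speeds; "effort": joint torques, N m; "tcp_pos": TCP position; "ee_rot": TCP orientation; "wrist_force": force on the tool from outside, world axes, zero at the start; "moment": the same for the moment, N m; "gripper_width": opening from 0.0 (shut) to 1.0 (fully open); "gripper_force": force on a finger pad.
Only numpy, scipy, OpenCV 4.12 (cv2) and the standard library are available. Lean on these libraries where they do the work, as an engineer would, in place of code of your own. Each camera call takes 0.05 s, during which the arm holds its last target. There are 200 camera calls.

TASK

Take the wide label holder (the one with the straight grip bar) out of its stand and push it upright, foot first, down behind the lip of the empty bay at the front of the eye-drop rack, feeling for the gap, until the sprung strip underneath is pressed fully down. Finish while still holding the holder pressed home, without letting go, and leave the other things as they stand.

Things in the scene. Friction and masses are not known exactly. Their poses are not given: they have to be found in the camera images.
- label_grip (a point): the wide label holder, standing upright in one end of the stand, about 60 g: a white plastic plate with a paper card, 5 mm thick (x), 70 mm wide (y), 80 mm tall in all; its top 24 mm is a straight grip bar 12 mm thick (x), 70 mm wide. This point is the centre of the grip bar, 12 mm below the top, 68 mm above the foot. z up.
- label_foot (a point): the middle of that holder's bottom edge; same axes. The plate rises 56 mm from here to the underside of the grip bar.
- stand: fixed black stand, 60 (x) x 180 (y) x 32 (z) mm, origin under its centre. One long slot along its y, 6.5 mm wide, with its floor 6 mm above the table and its edges 32 mm above the table. The two holders stand in it end to end, 43 mm either side of the middle, with their faces looking along the stand's x.
- bay_mouth (a point): the empty bay of the rail on the rack's front: a channel open to the top, 8 mm wide (x) between lip and rack, 90 mm long (y) between two end cheeks. This point: middle of the channel, 62 mm above the table, level with the top of its straight walls; above it both long edges flare out about 7 mm a side, up to 68 mm above the table. x points from lip to rack, y along the rail, z up.
- rack: fixed low aluminium rack, 190 (x) x 216 (y) mm, origin at table level in the middle of its front edge, which faces the robot and carries the rail. Its deck is 66 mm above the table; boxes on it reach 116 mm above the table, from 120 mm behind the front edge.
- bay_full: the rail's other bay, 110 mm along y from the empty one (on which side varies), with a holder already fitted for good, its top 115 mm above the table. Origin at table level under the channel's middle.
- strip (a joint): the sprung strip that is the empty bay's floor: 0 free, its top 17 mm below the bay's mouth; 0.010 m right down on its stop, top 27 mm below the mouth. It pushes up with 4 N at the start of its travel and 9 N at the end, and springs back when released.
- spare: a spare narrow label holder: plate 40 mm wide with a round 40 mm disc for a top, 72 mm tall; stands in the other end of the stand. Leave it. Origin under its centre.
- drops_a: small white eye-drop bottle, 26 mm across, 52 mm tall, standing on the rack's deck. Leave it. Origin under its centre.
- drops_b: amber drop bottle, 30 mm across, 65 mm tall, standing on the table. Leave it. Origin under its centre.
- lens_case: white contact-lens case, 60 x 30 x 22 mm, on the table. Leave it. Origin under its centre.
- occluder: black eye paddle lying flat: handle 120 x 18 mm along its x, disc 60 mm across at its +x end, 5 mm thick. Leave it. Origin under its centre at the handle's middle.
- penlight: pen torch, 132 mm long, 12 mm thick, lying along its x. Leave it. Origin under its centre at the shaft's middle.

How it is judged:
By the outcome, as a careful person would: the job done as asked, in the order asked, and still so for the second after the job is handed in, while the arm keeps its last pose, push and grip.
It also fails if it takes over 45 s, if anything falls off the work surface, if the arm or the gripper's body presses on something with over 40 N, if the wrist force passes 120 N, or if a joint passes its speed limit or range.

## Working session

There is one attempt and no reset: what is moved stays moved. The work goes in short steps, Python scripts to look and compute and a tool call to move; the robot and the scene stay as the last step left them, time stands still between calls to the robot, and variables do not carry over. Pictures are saved under pics/ and viewed, at most 10 in all, crops included, and the job is handed in when it is done.

Besides the shell and the picture viewer there is one more tool, called after "Emit:" by a JSON object that holds its "name" and its "arguments", one argument or row to a line. drive_tool: Moves the arm, as the interface text tells. Its arguments: {"type":"object","properties":{"steps":{"type":"array"}},"required":["steps"]}

```bash
ls; mkdir -p pics
python3 - <<'E'
from station import r
import cv2
for n in("side","top"):
    cv2.imwrite(f"pics/{n}0.png",r.capture(n)); p=r.camera_params(n); print(n,p)
s=r.sense(); print(s)
E
```

```text
pics
side {'camera_matrix': array([[469.33868817,   0.        , 307.31227267],
       [  0.        , 469.33868817, 196.1360258 ],
       [  0.        ,   0.        ,   1.        ]]), 'k1': -0.039337090981354156, 'extrinsics': array([[ 0.99092391, -0.13306989, -0.01903192, -0.55347361],
       [-0.11454365, -0.76176864, -0.63764276,  0.13939823],
       [ 0.07035314,  0.63403544, -0.77009707,  1.16480368],
       [ 0.        ,  0.        ,  0.        ,  1.        ]])}
top {'camera_matrix': array([[462.9707711 ,   0.        , 322.86393431],
       [  0.        , 462.9707711 , 203.28898347],
       [  0.        ,   0.        ,   1.        ]]), 'k1': -0.0814095094340905, 'extrinsics': array([[-3.92437152e-04, -9.99968974e-01,  7.86740410e-03,
         3.93400503e-02],
       [-9.85872656e-01, -9.30878790e-04, -1.67493998e-01,
         5.85879479e-01],
       [ 1.67496125e-01, -7.82198944e-03, -9.85841704e-01,
         1.27660261e+00],
       [ 0.00000000e+00,  0.00000000e+00,  0.00000000e+00,
         1.00000000e+00]])}
{'time_s': 0.1, 'joints': array([-6.07570072e+01,  2.20860944e+01,  3.87592543e-01, -2.46568012e-02,
       -6.84107525e+01, -1.48168343e+01]), 'joint_velocities': array([-0.00731258, -0.12886084,  0.22529464, -0.06473391, -0.1403276 ,
        0.04587339]), 'effort': array([ 6.18031663e-04, -3.91691065e+01,  1.87934375e+01,  4.23186556e+00,
        1.34060482e-02, -7.29618682e-05]), 'tcp_pos': array([ 0.15560207, -0.60480583,  0.2405733 ]), 'ee_rot': array([[-9.68509022e-01, -2.48977779e-01, -5.82351932e-04],
       [-2.48978440e-01,  9.68507243e-01,  1.85928236e-03],
       [ 1.01092071e-04,  1.94572482e-03, -9.99998102e-01]]), 'wrist_force': array([ 0.10857796, -0.39695773,  0.18766348]), 'moment': array([0.02763756, 0.00317805, 0.00080174]), 'gripper_force': 0.0, 'gripper_width': 0.9958567003909162}
```

View pics/top0.png

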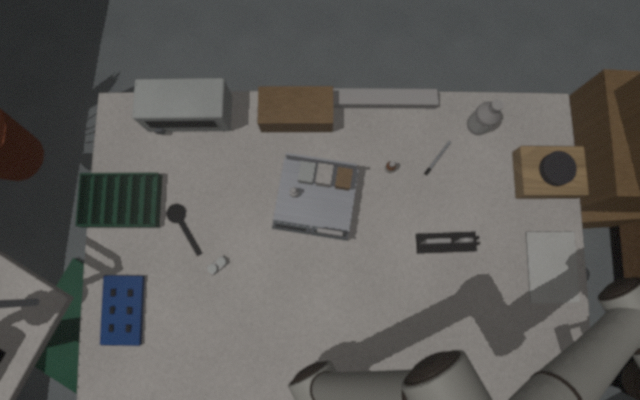

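View pics/side0.png

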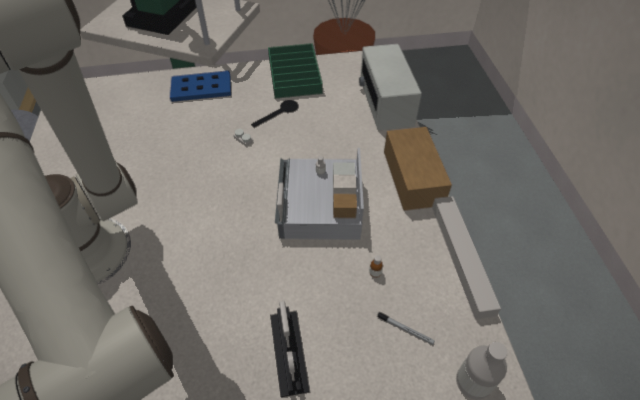

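The top view shows the stand near (447,242), its wider white bar on the left. The rack is near (318,197), with its front edge running (273,228)–(350,238), and the filled bay seems to be at right (330,232). In the side view the stand is at (290,350) and the rack rail at (283,200). I'll zoom in on these.

```bash
cat > h.py <<'E'
import numpy as np, cv2
from station import r
P={n:r.camera_params(n) for n in("side","top")}
def ray(n,uv):
    p=P[n];K=p["camera_matrix"];d=np.array([p["k1"],0,0,0,0])
    x=cv2.undistortPoints(np.array([[uv]],float),K,d)[0,0]
    E=p["extrinsics"];R=E[:3,:3];return -R.T@E[:3,3],R.T@np.array([x[0],x[1],1])
def onz(n,uv,z):
    o,d=ray(n,uv);return o+d*(z-o[2])/d[2]
def tri(a,b):
    o,d=ray("side",a);q,e=ray("top",b)
    t=np.linalg.lstsq(np.stack([d,-e],1),q-o,rcond=None)[0]
    A=o+t[0]*d;B=q+t[1]*e;return (A+B)/2,np.linalg.norm(A-B)
def proj(n,X):
    p=P[n];E=p["extrinsics"]
    return cv2.projectPoints(np.array([X],float),cv2.Rodrigues(E[:3,:3])[0],E[:3,3],p["camera_matrix"],np.array([p["k1"],0,0,0,0]))[0][0,0]
E
python3 - <<'E'
import cv2,numpy as np
t=cv2.imread("pics/top0.png");s=cv2.imread("pics/side0.png")
def c(i,x,y,w,h,k): return cv2.resize(i[y:y+h,x:x+w],None,fx=k,fy=k,interpolation=cv2.INTER_CUBIC)
a=c(t,410,222,80,40,10);cv2.imwrite("pics/c1.png",np.clip(a*1.5,0,255))
b=c(t,262,150,110,95,5)  # rack
cv2.imwrite("pics/c1.png",np.vstack([np.clip(a*1.6,0,255).astype('u1'),]))
cv2.imwrite("pics/c2.png",np.clip(c(t,265,195,100,50,8)*1.4,0,255))
d=c(s,262,292,55,110,5);e=c(s,265,145,105,110,5)
cv2.imwrite("pics/c3.png",np.clip(np.hstack([d,e])*1.4,0,255))
E
```

```text
[ WARN:0@0.043] global loadsave.cpp:1063 imwrite_ Unsupported depth image for selected encoder is fallbacked to CV_8U.
Traceback (most recent call last):
ValueError: all the input array dimensions except for the concatenation axis must match exactly, but along dimension 0, the array at index 0 has size 540 and the array at index 1 has size 550
```

View pics/c1.png

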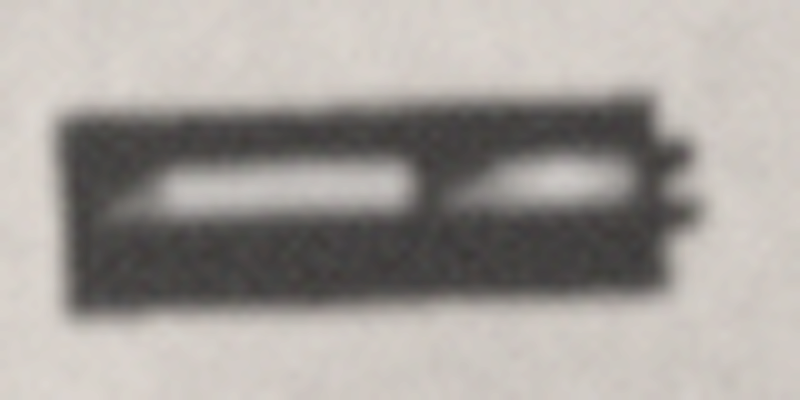

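View pics/c2.png

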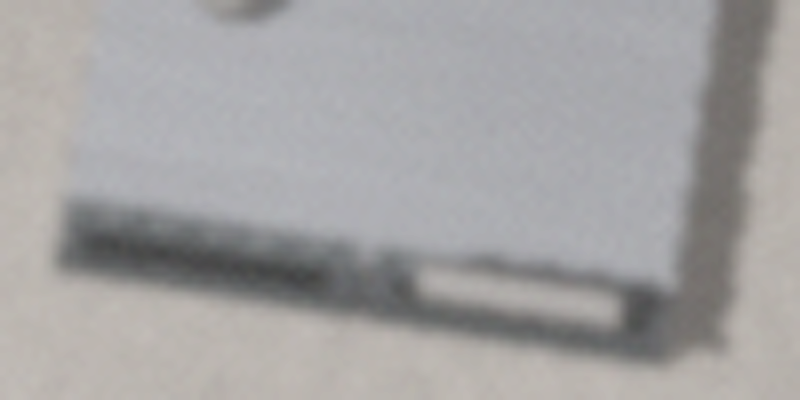

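The stand crop shows the grip bar at crop (165–412, 158–212), with the spare's disc to its right. The rack crop shows the dark empty channel from (80,240) to (335,280) and the fitted white holder at (410–620, 265–325). Next is the side crop.

Run:
```python
import cv2,numpy as np
from h import *
s=cv2.imread("pics/side0.png")
def c(i,x,y,w,h,k): return cv2.resize(i[y:y+h,x:x+w],None,fx=k,fy=k,interpolation=cv2.INTER_CUBIC)
d=c(s,262,295,50,100,6);e=c(s,268,150,80,100,6)
cv2.imwrite("pics/c3.png",np.clip(np.hstack([d,e])*1.4,0,255).astype('u1'))
def f1(n,x,y,z): return onz("top",((x+.5)/10-.5+410,(y+.5)/10-.5+222),z)
for p in [(62,118),(652,97),(665,290),(72,312)]: print("stand",f1(0,*p,.032).round(4))
for p in [(168,165),(412,158),(412,207),(165,213)]: print("bar",f1(0,*p,.086).round(4))
def f2(x,y,z): return onz("top",((x+.5)/8-.5+265,(y+.5)/8-.5+195),z)
for p in [(80,240),(335,280),(60,265),(660,352)]: print("chan/lip",f2(*p,.062).round(4))
for p in [(412,268),(625,293),(618,328),(412,300)]: print("full",f2(*p,.115).round(4))
for n in P: print(ray(n,(320,200))[0])
```

```text
stand [ 0.5011 -0.2286  0.032 ]
stand [ 0.5068 -0.402   0.032 ]
stand [ 0.4508 -0.403   0.032 ]
stand [ 0.4452 -0.2297  0.032 ]
bar [ 0.4824 -0.2464  0.086 ]
bar [ 0.4841 -0.3149  0.086 ]
bar [ 0.4705 -0.3143  0.086 ]
bar [ 0.4691 -0.2451  0.086 ]
chan/lip [0.5228 0.1756 0.062 ]
chan/lip [0.5088 0.0858 0.062 ]
chan/lip [0.514  0.1825 0.062 ]
chan/lip [ 0.4835 -0.0282  0.062 ]
full [0.5069 0.0584 0.115 ]
full [ 0.4985 -0.0134  0.115 ]
full [ 0.4867 -0.0109  0.115 ]
full [0.4961 0.0584 0.115 ]
[ 0.48246982 -0.70598829  0.97536451]
[0.36379201 0.04986978 1.35634989]
```

View pics/c3.png

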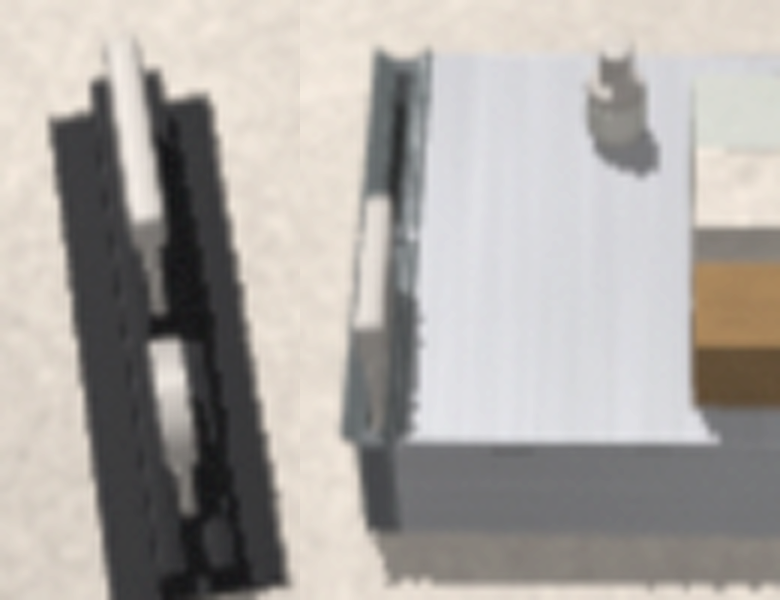

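The side crop shows the bar top running from (122,40) to (145,220), and the rail's outer edge from (375,55) to (345,440). I'll cross-check the two views and the yaws.

Run:
```python
from h import *
S1=lambda x,y:((x+.5)/6-.5+262,(y+.5)/6-.5+295)
S2=lambda x,y:((x-300+.5)/6-.5+268,(y+.5)/6-.5+150)
T1=lambda x,y:((x+.5)/10-.5+410,(y+.5)/10-.5+222)
T2=lambda x,y:((x+.5)/8-.5+265,(y+.5)/8-.5+195)
for z in(.086,):
  for p in[(108,40),(137,40),(132,220),(160,220)]: print("bar side",onz("side",S1(*p),z).round(4))
print("tri far bar",tri(S1(137,40),T1(168,165)),"near",tri(S1(160,220),T1(412,158)))
for p in[(375,55),(345,440),(430,55),(410,435)]: print("rail side",onz("side",S2(*p),.068).round(4))
for p in[(365,197),(390,197),(357,328),(384,328)]: print("full side",onz("side",S2(*p),.115).round(4))
for p in[(405,75),(387,195)]: print("chan dark side",onz("side",S2(*p),.062).round(4))
# line fits on rack deck in top: sides & front
import cv2
t=cv2.imread("pics/top0.png");g=cv2.cvtColor(t,cv2.COLOR_BGR2HSV)
for pt in[(300,212),(330,215),(290,235),(280,227)]: print(pt,g[pt[1],pt[0]])
# column-wise vertical edges: front lip lower edge vs table
L=cv2.GaussianBlur(cv2.cvtColor(t,cv2.COLOR_BGR2GRAY),(3,3),0).astype(float)
pts=[]
for u in range(278,345):
    c=np.diff(L[222:246,u]);k=np.argmax(c);
    k2=k+0.5
    if 0<k<len(c)-1: a,b,d=c[k-1:k+2];k2+= .5*(a-d)/(a-2*b+d)
    pts.append(onz("top",(u,222+k2),.068)[:2])
pts=np.array(pts);m=np.polyfit(pts[:,1],pts[:,0],1);res=pts[:,0]-np.polyval(m,pts[:,1]);ok=abs(res)<.003
m=np.polyfit(pts[ok,1],pts[ok,0],1);print("lip line",np.degrees(np.arctan(m[0])),np.polyval(m,.131),ok.sum(),res[ok].std())
pts=[]
for u in range(418,474):
    c=-np.diff(L[226:240,u]);k=np.argmax(c);a,b,d=c[max(k-1,0):k+2] if 0<k<len(c)-1 else (0,1,0)
    pts.append(onz("top",(u,226+k+.5+.5*(a-d)/(a-2*b+d)),.032)[:2])
pts=np.array(pts);m=np.polyfit(pts[:,1],pts[:,0],1);print("stand yaw",np.degrees(np.arctan(m[0])),np.polyval(m,-.28))
```

```text
bar side [ 0.4688 -0.2468  0.086 ]
bar side [ 0.4788 -0.2482  0.086 ]
bar side [ 0.4703 -0.3135  0.086 ]
bar side [ 0.4796 -0.3148  0.086 ]
tri far bar (array([ 0.48064884, -0.24700336,  0.08427005]), np.float64(0.0038103628209058787)) near (array([ 0.48180184, -0.3148542 ,  0.08698089]), np.float64(0.0045155033411522555))
rail side [0.5102 0.1815 0.068 ]
rail side [ 0.4777 -0.0302  0.068 ]
rail side [0.5347 0.1778 0.068 ]
rail side [ 0.5037 -0.0315  0.068 ]
full side [0.497 0.056 0.115]
full side [0.5071 0.0545 0.115 ]
full side [ 0.4875 -0.0116  0.115 ]
full side [ 0.498  -0.0132  0.115 ]
chan dark side [0.5225 0.1729 0.062 ]
chan dark side [0.5074 0.1027 0.062 ]
(300, 212) [113   8 129]
(330, 215) [110   6 126]
(290, 235) [ 13  13 134]
(280, 227) [135   8  63]
lip line 9.392766442394445 0.5039642100132089 67 0.00029394571316920006
stand yaw -1.7965837281798696 0.5031508302147565
```

Both views agree on the bar: centre about (0.4755, -0.2805), 12×69 mm, yaw +1.8°. The empty bay is near (0.514, 0.131), yaw about -8.7°. First move turns the tool by -77.4° about its z so the fingers close across the bar.

Emit:
{"name": "drive_tool", "arguments": {
  "steps": [0, 0, -0.125, 0, 0, 0, 1, 0, 0, -0.125, 0, 0, 0, 1, 0, 0, -0.125, 0, 0, 0, 1, 0, 0, -0.125, 0, 0, 0, 1, 0, 0, -0.125, 0, 0, 0, 1, 0, 0, -0.125, 0, 0, 0, 1, 0, 0, -0.125, 0, 0, 0, 1, 0, 0, -0.125, 0, 0, 0, 1, 0, 0, -0.125, 0, 0, 0, 1, 0, 0, -0.101, 0, 0, 0, 1]
}}

```text
time_s: 0.93
tcp_pos: [0.1557, -0.605, 0.2409]
ee_rot: [[-0.087, -0.996, -0.0], [-0.996, 0.087, 0.001], [-0.001, 0.0, -1.0]]
wrist_force: [-0.2, -0.3, -0.0]
gripper_width: 1.001
gripper_force: 0.0
```

Emit:
{"name": "drive_tool", "arguments": {
  "steps": [0, 0, -0.125, 0, 0, 0, 1, 0, 0, 0, -0.026, -0.0275, 0, 1, 0, 0, 0, -0.026, -0.0275, 0, 1, 0, 0, 0, -0.026, -0.0275, 0, 1, 0, 0, 0, -0.026, -0.0275, 0, 1, 0, 0, 0, -0.026, -0.0275, 0, 1, 0, 0, 0, -0.026, -0.0275, 0, 1, 0, 0, 0, -0.026, -0.0275, 0, 1, 0, 0, 0, -0.026, -0.0275, 0, 1, 0, 0, 0, -0.026, -0.0275, 0, 1]
}}

```text
time_s: 1.77
tcp_pos: [0.3964, -0.3617, 0.2413]
ee_rot: [[0.032, -0.999, -0.0], [-0.999, -0.032, 0.0], [-0.0, 0.0, -1.0]]
wrist_force: [0.7, -0.4, 0.9]
gripper_width: 1.001
gripper_force: 0.0
```

Emit:
{"name": "drive_tool", "arguments": {
  "steps": [0, 0, 0, -0.0268, -0.0275, 0, 1, 0, 0, 0, -0.0268, -0.0275, 0, 1, 0, 0, 0, -0.0268, -0.0275, 0, 1, 0, 0, 0, 0, 0, 0.02, 1, 0, 0, 0, 0, 0, 0.02, 1, 0, 0, 0, 0, 0, 0.02, 1, 0, 0, 0, 0, 0, 0, 1, 0, 0, 0, 0, 0, 0, 1]
}}

```text
time_s: 2.43
tcp_pos: [0.4749, -0.2803, 0.1807]
ee_rot: [[0.032, -0.999, -0.003], [-0.999, -0.032, 0.0], [-0.001, 0.003, -1.0]]
wrist_force: [0.1, -0.5, 0.5]
gripper_width: 0.999
gripper_force: 0.0
```

Emit:
{"name": "drive_tool", "arguments": {
  "steps": [0, 0, 0, 0, 0, 0.02, 1, 0, 0, 0, 0, 0, 0.02, 1, 0, 0, 0, 0, 0, 0.02, 1, 0, 0, 0, 0, 0, 0.02, 1, 0, 0, 0, 0, 0, 0.02, 0.6, 0, 0, 0, 0, 0, 0.0065, 0.4, 0, 0, 0, 0, 0, 0, 0.3, 0, 0, 0, 0, 0, 0, 0.3]
}}

```text
time_s: 3.1
tcp_pos: [0.4765, -0.2811, 0.0763]
ee_rot: [[0.032, -0.999, 0.002], [-0.999, -0.032, -0.001], [0.001, -0.002, -1.0]]
wrist_force: [0.3, 0.0, 0.8]
gripper_width: 0.775
gripper_force: 0.0
```

Run:
```python
from h import *
t=r.capture("top");s=r.capture("side")
k=lambda i,x,y,w,h,f:cv2.resize(i[y:y+h,x:x+w],(400,500),interpolation=cv2.INTER_CUBIC)
cv2.imwrite("pics/d1.png",np.clip(np.hstack([k(t,410,200,80,100,5),k(s,245,270,80,100,5)])*1.4,0,255).astype('u1'))
q=r.sense();print(q["tcp_pos"],q["wrist_force"],q["gripper_width"],q["gripper_force"])
```

```text
[ 0.47677033 -0.28098618  0.07685436] [ 0.13505795 -0.48813276  0.17396329] 0.6910702953730568 0.0
```

View pics/d1.png

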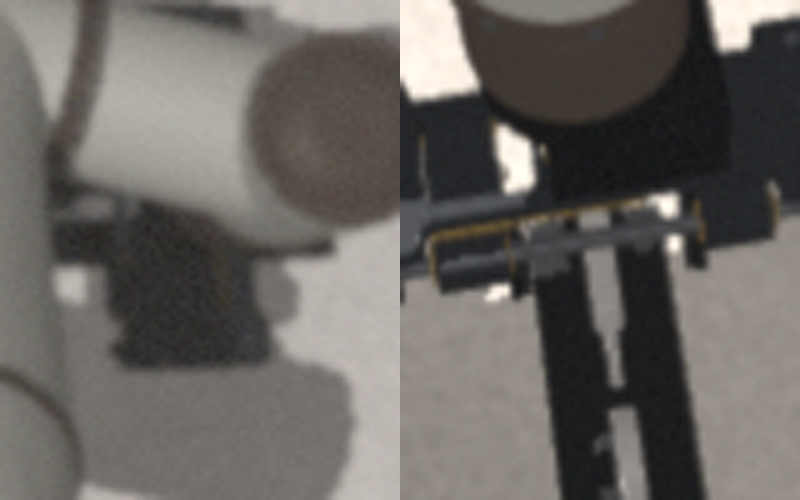

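The arm hides the top view. In the side view (right panel) the bar at (605,270) stands between the two fingers at (550,260) and (690,250), so I can close. The TCP sits about 2.5 mm high, so I'll lower it slightly first.

Emit:
{"name": "drive_tool", "arguments": {
  "steps": [0, 0, 0, 0, 0, 0.003, 0.3, 0, 0, 0, 0, 0, 0, 0.2, 0, 0, 0, 0, 0, 0, 0, 0, 0, 0, 0, 0, 0, 0, 0, 0, 0, 0, 0, 0, 0, 0, 0, 0, 0, 0, 0, 0, 0, 0, 0, 0, 0, 0, 0, 0, 0, 0, 0, 0, 0, 0, 0, 0, 0, 0, 0, 0, 0, 0, 0, 0, 0, 0, 0, 0]
}}

```text
time_s: 4.03
tcp_pos: [0.4753, -0.2804, 0.072]
ee_rot: [[0.032, -0.999, -0.001], [-0.999, -0.032, 0.0], [-0.0, 0.001, -1.0]]
wrist_force: [-0.7, -0.9, 1.6]
gripper_width: 0.132
gripper_force: 30.0
```

Emit:
{"name": "drive_tool", "arguments": {
  "steps": [0, 0, 0, 0, 0, -0.005, 0, 0, 0, 0, 0, 0, -0.01, 0, 0, 0, 0, 0, 0, -0.015, 0, 0, 0, 0, 0, 0, -0.02, 0, 0, 0, 0, 0, 0, -0.02, 0, 0, 0, 0, 0, 0, -0.02, 0, 0, 0, 0, 0, 0, -0.025, 0, 0, 0, 0, 0, 0, -0.025, 0, 0, 0, 0, 0, 0, -0.02, 0, 0, 0, 0, 0, 0, -0.01, 0]
}}

```text
time_s: 4.87
tcp_pos: [0.4767, -0.281, 0.2462]
ee_rot: [[0.032, -0.999, 0.006], [-0.999, -0.032, -0.002], [0.003, -0.006, -1.0]]
wrist_force: [-0.1, 0.3, 0.3]
gripper_width: 0.136
gripper_force: 30.0
```

Emit:
{"name": "drive_tool", "arguments": {
  "steps": [0, 0, 0, 0, 0, 0, 0, 0, 0, 0, 0, 0, 0, 0, 0, 0, 0, 0, 0, 0, 0]
}}

```text
time_s: 5.12
tcp_pos: [0.4746, -0.28, 0.2405]
ee_rot: [[0.032, -0.999, -0.003], [-0.999, -0.032, 0.001], [-0.001, 0.003, -1.0]]
wrist_force: [0.1, 0.8, -0.4]
gripper_width: 0.137
gripper_force: 30.0
```

Emit:
{"name": "drive_tool", "arguments": {
  "steps": [0, 0, 0, -0.0341, -0.0043, 0, 0, 0, 0, 0, -0.0341, -0.0043, 0, 0, 0, 0, 0, -0.0341, -0.0043, 0, 0, 0, 0, 0, -0.0341, -0.0043, 0, 0, 0, 0, 0, -0.0341, -0.0043, 0, 0, 0, 0, 0, -0.0341, -0.0043, 0, 0, 0, 0, 0, -0.0341, -0.0043, 0, 0, 0, 0, 0, -0.0341, -0.0043, 0, 0, 0, 0, 0, -0.0341, -0.0043, 0, 0, 0, 0, 0, -0.0341, -0.0043, 0, 0]
}}

```text
time_s: 5.95
tcp_pos: [0.5066, 0.0632, 0.2404]
ee_rot: [[0.032, -0.999, -0.003], [-0.999, -0.032, -0.001], [0.001, 0.003, -1.0]]
wrist_force: [0.8, 0.2, -1.2]
gripper_width: 0.138
gripper_force: 30.0
```

Emit:
{"name": "drive_tool", "arguments": {
  "steps": [0, 0, 0, -0.0341, -0.0043, 0, 0, 0, 0, 0, -0.0341, -0.0043, 0, 0, 0, 0, 0.0915, 0, 0, 0, 0, 0, 0, 0.0915, 0, 0, 0, 0, 0, 0, 0, 0, 0, 0.03, 0, 0, 0, 0, 0, 0, 0.03, 0, 0, 0, 0, 0, 0, 0.02, 0, 0, 0, 0, 0, 0, 0, 0, 0, 0, 0, 0, 0, 0, 0]
}}

```text
time_s: 6.7
tcp_pos: [0.5132, 0.1296, 0.1603]
ee_rot: [[-0.15, -0.989, -0.004], [-0.989, 0.15, -0.003], [0.003, 0.004, -1.0]]
wrist_force: [0.8, -0.2, -1.0]
gripper_width: 0.136
gripper_force: 30.0
```

Run:
```python
from h import *
t=r.capture("top");s=r.capture("side")
cv2.imwrite("pics/e_side.png",s);cv2.imwrite("pics/e_top.png",t)
k=lambda i,x,y,w,h:cv2.resize(i[y:y+h,x:x+w],(400,400),interpolation=cv2.INTER_CUBIC)
cv2.imwrite("pics/e1.png",np.clip(np.hstack([k(t,260,180,110,110),k(s,255,110,110,110)])*1.4,0,255).astype('u1'))
q=r.sense();print(q["tcp_pos"],q["ee_rot"],q["wrist_force"],q["moment"])
```

```text
[0.51482588 0.13043745 0.16289692] [[-1.49987471e-01 -9.88686740e-01  1.51302153e-03]
 [-9.88687820e-01  1.49987890e-01  1.66603277e-04]
 [-3.91653358e-04 -1.47091755e-03 -9.99998842e-01]] [0.27228151 0.09626267 0.26322286] [0.07900275 0.03348479 0.03844359]
```

View pics/e1.png

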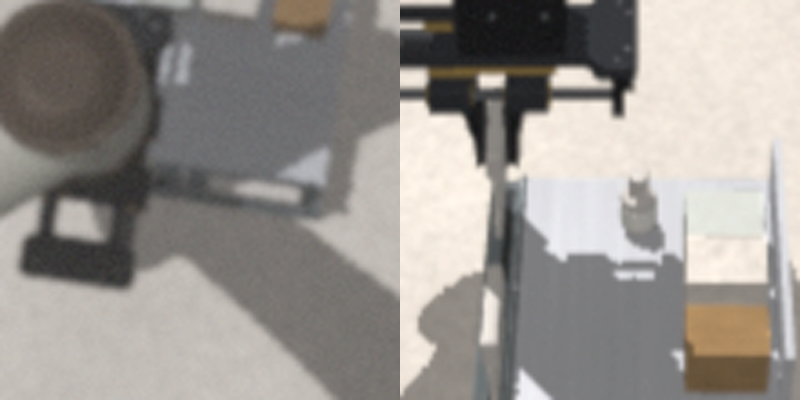

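The side panel shows the holder hanging just above the empty channel, plate at (492,200–265), with the fitted holder behind it at (490,320). The top view shows the grip over the left bay. Now a slow descent watching the force.

Emit:
{"name": "drive_tool", "arguments": {
  "steps": [0, 0, 0, 0, 0, 0.008, 0, 0, 0, 0, 0, 0, 0.008, 0, 0, 0, 0, 0, 0, 0.006, 0, 0, 0, 0, 0, 0, 0.002, 0, 0, 0, 0, 0, 0, 0.002, 0, 0, 0, 0, 0, 0, 0.002, 0, 0, 0, 0, 0, 0, 0, 0, 0, 0, 0, 0, 0, 0, 0]
}}

```text
time_s: 7.47
tcp_pos: [0.5141, 0.1302, 0.1341]
ee_rot: [[-0.15, -0.989, 0.0], [-0.989, 0.15, 0.0], [-0.0, -0.0, -1.0]]
wrist_force: [-0.0, -0.2, -0.3]
gripper_width: 0.129
gripper_force: 30.0
```

Emit:
{"name": "drive_tool", "arguments": {
  "steps": [0, 0, 0, 0, 0, 0.001, 0, 0, 0, 0, 0, 0, 0.001, 0, 0, 0, 0, 0, 0, 0.001, 0, 0, 0, 0, 0, 0, 0.001, 0, 0, 0, 0, 0, 0, 0, 0, 0, 0, 0, 0, 0, 0, 0]
}}

```text
time_s: 7.97
tcp_pos: [0.514, 0.1302, 0.13]
ee_rot: [[-0.15, -0.989, -0.0], [-0.989, 0.15, -0.0], [0.0, 0.0, -1.0]]
wrist_force: [-0.3, 0.5, -0.2]
gripper_width: 0.132
gripper_force: 30.0
```

Foot is at about 64 mm, inside the flare, with no contact yet. I'll continue in small steps.

Emit:
{"name": "drive_tool", "arguments": {
  "steps": [0, 0, 0, 0, 0, 0.001, 0, 0, 0, 0, 0, 0, 0.001, 0, 0, 0, 0, 0, 0, 0.001, 0, 0, 0, 0, 0, 0, 0.001, 0, 0, 0, 0, 0, 0, 0, 0, 0, 0, 0, 0, 0, 0, 0]
}}

```text
time_s: 8.47
tcp_pos: [0.5142, 0.1303, 0.126]
ee_rot: [[-0.15, -0.989, 0.0], [-0.989, 0.15, 0.0], [-0.0, -0.0, -1.0]]
wrist_force: [0.9, -0.5, -1.1]
gripper_width: 0.133
gripper_force: 30.0
```

Emit:
{"name": "drive_tool", "arguments": {
  "steps": [0, 0, 0, 0, 0, 0.001, 0, 0, 0, 0, 0, 0, 0.001, 0, 0, 0, 0, 0, 0, 0.001, 0, 0, 0, 0, 0, 0, 0.001, 0, 0, 0, 0, 0, 0, 0, 0, 0, 0, 0, 0, 0, 0, 0]
}}

```text
time_s: 8.97
tcp_pos: [0.5141, 0.1302, 0.1219]
ee_rot: [[-0.151, -0.989, 0.0], [-0.989, 0.151, 0.0], [-0.0, -0.0, -1.0]]
wrist_force: [1.6, 0.3, -1.5]
gripper_width: 0.138
gripper_force: 30.0
```

Emit:
{"name": "drive_tool", "arguments": {
  "steps": [0, 0, 0, 0, 0, 0.001, 0, 0, 0, 0, 0, 0, 0.001, 0, 0, 0, 0, 0, 0, 0.001, 0, 0, 0, 0, 0, 0, 0.001, 0, 0, 0, 0, 0, 0, 0.001, 0, 0, 0, 0, 0, 0, 0, 0]
}}

```text
time_s: 9.47
tcp_pos: [0.514, 0.1302, 0.1169]
ee_rot: [[-0.151, -0.989, 0.0], [-0.989, 0.151, 0.0], [-0.0, -0.0, -1.0]]
wrist_force: [-0.0, 0.5, -0.6]
gripper_width: 0.134
gripper_force: 30.0
```

Emit:
{"name": "drive_tool", "arguments": {
  "steps": [0, 0, 0, 0, 0, 0.001, 0, 0, 0, 0, 0, 0, 0.001, 0, 0, 0, 0, 0, 0, 0.001, 0, 0, 0, 0, 0, 0, 0.001, 0, 0, 0, 0, 0, 0, 0.001, 0, 0, 0, 0, 0, 0, 0, 0]
}}

```text
time_s: 9.97
tcp_pos: [0.514, 0.1302, 0.1119]
ee_rot: [[-0.15, -0.989, 0.0], [-0.989, 0.15, 0.0], [-0.0, -0.0, -1.0]]
wrist_force: [1.0, -1.2, -1.1]
gripper_width: 0.136
gripper_force: 30.0
```

Emit:
{"name": "drive_tool", "arguments": {
  "steps": [0, 0, 0, 0, 0, 0.001, 0, 0, 0, 0, 0, 0, 0.001, 0, 0, 0, 0, 0, 0, 0.001, 0, 0, 0, 0, 0, 0, 0.001, 0, 0, 0, 0, 0, 0, 0, 0, 0, 0, 0, 0, 0, 0, 0]
}}

```text
time_s: 10.47
tcp_pos: [0.5142, 0.1302, 0.1084]
ee_rot: [[-0.15, -0.989, 0.001], [-0.989, 0.15, 0.0], [-0.0, -0.001, -1.0]]
wrist_force: [1.5, -0.3, 4.9]
gripper_width: 0.131
gripper_force: 30.0
```

Emit:
{"name": "drive_tool", "arguments": {
  "steps": [0, 0, 0, 0, 0, 0.001, 0, 0, 0, 0, 0, 0, 0.001, 0, 0, 0, 0, 0, 0, 0.001, 0, 0, 0, 0, 0, 0, 0.001, 0, 0, 0, 0, 0, 0, 0, 0, 0, 0, 0, 0, 0, 0, 0]
}}

```text
time_s: 10.97
tcp_pos: [0.5143, 0.1303, 0.1045]
ee_rot: [[-0.15, -0.989, 0.001], [-0.989, 0.15, 0.0], [-0.0, -0.001, -1.0]]
wrist_force: [0.1, -0.5, 6.6]
gripper_width: 0.136
gripper_force: 30.0
```

The strip is engaged: 4.9 N at 2.6 mm of travel and 6.6 N at 6.5 mm, as the spring predicts. Pressing on to the stop.

Emit:
{"name": "drive_tool", "arguments": {
  "steps": [0, 0, 0, 0, 0, 0.001, 0, 0, 0, 0, 0, 0, 0.001, 0, 0, 0, 0, 0, 0, 0.001, 0, 0, 0, 0, 0, 0, 0, 0, 0, 0, 0, 0, 0, 0, 0, 0, 0, 0, 0, 0, 0, 0]
}}

```text
time_s: 11.47
tcp_pos: [0.5143, 0.1303, 0.1017]
ee_rot: [[-0.15, -0.989, 0.001], [-0.989, 0.15, 0.0], [-0.0, -0.001, -1.0]]
wrist_force: [-0.2, -1.5, 6.7]
gripper_width: 0.133
gripper_force: 30.0
```

Emit:
{"name": "drive_tool", "arguments": {
  "steps": [0, 0, 0, 0, 0, 0.001, 0, 0, 0, 0, 0, 0, 0.001, 0, 0, 0, 0, 0, 0, 0, 0, 0, 0, 0, 0, 0, 0, 0]
}}

```text
time_s: 11.8
tcp_pos: [0.5146, 0.1303, 0.1009]
ee_rot: [[-0.15, -0.989, 0.002], [-0.989, 0.15, 0.0], [-0.0, -0.002, -1.0]]
wrist_force: [-1.9, -0.3, 13.8]
gripper_width: 0.132
gripper_force: 30.0
```

Emit:
{"name": "drive_tool", "arguments": {
  "steps": [0, 0, 0, 0, 0, 0.001, 0, 0, 0, 0, 0, 0, 0, 0, 0, 0, 0, 0, 0, 0, 0, 0, 0, 0, 0, 0, 0, 0]
}}

```text
time_s: 12.13
tcp_pos: [0.5148, 0.1303, 0.1009]
ee_rot: [[-0.149, -0.989, 0.002], [-0.989, 0.149, 0.0], [-0.0, -0.002, -1.0]]
wrist_force: [-3.3, -1.2, 17.3]
gripper_width: 0.136
gripper_force: 30.0
```

Run:
```python
from h import *
t=r.capture("top");s=r.capture("side")
k=lambda i,x,y,w,h:cv2.resize(i[y:y+h,x:x+w],(400,400),interpolation=cv2.INTER_CUBIC)
cv2.imwrite("pics/f1.png",np.clip(np.hstack([k(t,260,180,110,110),k(s,255,130,90,90)])*1.4,0,255).astype('u1'))
q=r.sense();print(q["tcp_pos"],q["wrist_force"],q["moment"],q["gripper_width"],q["gripper_force"])
```

```text
[0.51482018 0.1302874  0.10084688] [-3.46673121 -0.8667868  18.83955145] [-0.26194898  1.28271843 -0.04311033] 0.13491507827193283 30.002938136458397
```

View pics/f1.png

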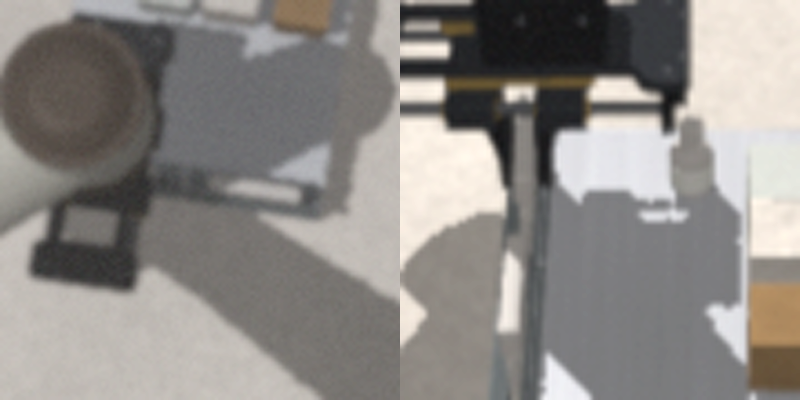

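The pictures show the holder seated upright in the bay behind the lip, plate entering the channel at about (523,250), bottle still standing. The TCP is at 100.9 mm, where 101 was predicted for full travel, and the force climbs with no further movement, so the strip is on its stop.

```bash
python3 -c "
from station import r
print(r.finish_job())"
```

```text
the job is handed in; nothing more can be done
None
```

I handed the job in at about 12 s with the wide label holder standing in the empty bay, still gripped and pressed down at about 18 N. The strip reads as fully on its stop: the height matches full travel, and extra push moved it no further.

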